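# Load the flask tray for the next extraction

### The arm

A 6-joint arm with a two-finger parallel gripper is mounted at the origin on the work surface. World frame = base frame: x ahead of the robot, y to its left, z up, the work surface at z = 0. Lengths are in m, angles in degrees, forces in N, time in s.
With the tool pointing down it reaches from about 0.4 to 0.825 m from the base axis. Payload 7 kg.
Tool frame: the origin (TCP) lies midway between the tips of the shut fingers; the grasp point (between the pads) lies 19 mm behind it; z points along the fingers, y is the line along which they close (so a half turn about z gives the same grasp; the last joint's range is limited). The gripper opens to 88 mm and grips with 3 to 60 N. Pads are 19 mm wide; open, the fingers measure 130 mm over their backs; the gripper's body (78 mm by 193 mm) begins 47 mm behind the grasp point.
Start: joints at [-49.727, 20.546, 0.682, 0, -70.136, -16.507], TCP at [0.272, -0.618, 0.227] pointing down, gripper open.
Joint ranges: [-176.03, 176.03], [-82.01, 121.73], [-58.28, 71.71], [-173.87, 95.51], [-174.79, -0.11], [-173.66, 173.66]. Speed limits (degrees/s): [136.94, 136.94, 172.46, 180, 180, 180].

### API

Orientations are given as [roll, pitch, yaw] about the fixed x, y, z axes, in that order (R = Rz(yaw) Ry(pitch) Rx(roll)).
In Python, from plant import ctrl gives the robot as it stands. The module is installed in compiled form; this text tells all that it offers.
- The arm moves only by the tool send_rows, never from a script. Its argument "plan" is a list that holds one entry, the list of rows, each a list of 6 numbers: the shift along the tool's x, y, z in normalised numbers (1 is 60 cm), then the turn, a rotation vector about the tool's x, y, z in shares of 90 degrees (1.0 is 90 degrees). A call has 1 to 8 rows; each row is the pose to reach, as a shift and turn from the pose commanded when the call began, along the tool's axes at that moment; what a row does not reach only later rows make up. A row lasts 1/12 s, in which the tool goes at most 41.7 mm and 7.16 degrees, less where a joint would pass 70% of its speed; a pose out of reach is approached as far as the arm can. A call with a gripper value outside its range is refused whole. "fingers" is the opening, from 0 (shut) to 1 (fully open), set as the call begins (left out, the last holds). The fingers move at their own pace and stop on an object; the grip force is fixed at half the most. Time passes only in rows, so rows that repeat a pose let the fingers close. It gives the time, the measured TCP pose, the force, the opening and the grip force at its end, in the units of the state.
- ctrl.get_obs(): the state, without advancing time (a new reading comes with each control period).
- ctrl.snapshot(name): name is "scene" or "top" or "wrist"; returns a dict with "img" (384x512x3 uint8, red, green, blue), "K" (3x3 intrinsics, pixels), "pose" (4x4, takes a point from camera to world coordinates). Camera axes: x right, y down, z forward; pixel columns grow to the right and rows downward; lengths in m; the calibration is good to about 2 mm. The wrist camera is an equidistant fisheye: a pixel r from the principal point sees the ray r / f radians off the axis. A picture is of the moment at which its call begins. There is no depth.
- ctrl.close_job(): hands the job in; it is judged then, once.
The state is a dict: "clock": time; "joint_pos": joint angles; "qvel": joint speeds; "tau": joint torques, N m; "tool_pos": TCP position; "orientation": TCP orientation; "force": force on the tool from outside, world axes, zero at the start; "moment": the same for the moment, N m; "opening": finger opening in m; "gripper_force": force on a finger pad.
Only numpy, scipy, OpenCV 4.12 (cv2) and the standard library are available. Lean on these libraries where they do the work, as an engineer would, in place of code of your own. Each camera call takes 0.05 s, during which the arm holds its last target. There are 200 camera calls.

### The job

Get the carrying tray ready for the next extraction: put the three round-bottom flasks into it, each standing upright on the cork ring that fits it - the smallest flask on the smallest ring, the middle one on the middle ring, the largest on the largest. Leave the flat-bottomed flask and the conical flask standing where they are. It is all glass, so set the flasks down rather than dropping them.

Things in the scene. Friction and masses are not known exactly. Their poses are not given: they have to be found in the camera images.
- flask_small: small round-bottom flask, clear glass, 45 g: ball of 51 mm with upright neck (30 mm) and frosted joint (34 mm diameter over the top 36 mm), 105 mm high in all. Starts upright on a loose black rubber ring (90 mm across, 25 mm high), its lowest point 17.6 mm above the bench; without a ring it tips over. Origin: lowest point of the ball; z up through the neck.
- flask_medium: medium round-bottom flask, clear glass, 70 g: ball of 64 mm with upright neck (30 mm) and frosted joint (34 mm diameter over the top 36 mm), 120 mm high in all. Starts upright on a loose black rubber ring (90 mm across, 25 mm high), its lowest point 19.5 mm above the bench; without a ring it tips over. Origin: lowest point of the ball; z up through the neck.
- flask_large: large round-bottom flask, clear glass, 120 g: ball of 85 mm with upright neck (30 mm) and frosted joint (34 mm diameter over the top 36 mm), 145 mm high in all. Starts upright on a loose black rubber ring (90 mm across, 25 mm high), its lowest point 21.0 mm above the bench; without a ring it tips over. Origin: lowest point of the ball; z up through the neck.
- cork_small: small cork ring, fixed on the tray's floor: 80 mm outside, 34 mm bore, 30 mm high, underside 4 mm above the bench. Fits the small flask, whose lowest point then sits 23.5 mm above the ring's underside, ball on the bore's upper edge. Origin: centre of its underside, z up. The rings swap places in the tray, centres at least 110 mm apart.
- cork_medium: medium cork ring, fixed on the tray's floor: 95 mm outside, 48 mm bore, 30 mm high, underside 4 mm above the bench. Fits the medium flask, whose lowest point then sits 19.2 mm above the ring's underside, ball on the bore's upper edge. Origin: centre of its underside, z up. The rings swap places in the tray, centres at least 110 mm apart.
- cork_large: large cork ring, fixed on the tray's floor: 110 mm outside, 66 mm bore, 30 mm high, underside 4 mm above the bench. Fits the large flask, whose lowest point then sits 14.3 mm above the ring's underside, ball on the bore's upper edge. Origin: centre of its underside, z up. The rings swap places in the tray, centres at least 110 mm apart.
- tray: grey plastic carrying tray, fixed while it is loaded: 250 mm along x, 260 mm along y, walls 45 mm high and 4 mm thick, floor 4 mm thick, a steel bar handle reaching 33 mm out of each x end; holds the three cork rings. Origin: centre of its underside on the bench, z up.
- flat_flask: look-alike, stays where it is: flat-bottomed glass flask, 140 mm high, ball 85 mm across cut flat below (45 mm flat foot), the same 34 mm frosted joint; stands directly on the bench without a ring. Origin: centre of its underside, z up.
- conical_flask: look-alike, stays where it is: conical glass flask, 118 mm high, 69 mm across at the foot, the same 34 mm frosted joint; stands directly on the bench without a ring. Origin: centre of its underside, z up.
There are look-alikes about, which are no part of the job. Leave any blue look-alike of the flat_flask alone.

How it is judged (in metres and radians):
At the end, for the whole second after the job is handed in: Each of the three round-bottom flasks stands at rest on its own size of cork ring in the tray: lowest point within 12 mm of the ring's axis and within 6 mm of its seated height, neck within 0.2 rad of vertical. The flat-bottomed and the conical flask stand upright within 25 mm of where they started (horizontal distance between flask_small and cork_small below 0.012 m and z of flask_small in the frame of cork_small between 0.0175 and 0.0295 m and angle between each of flask_small, flask_medium, flask_large's own z axis and vertical below 0.2 rad and linear speed of each of flask_small, flask_medium, flask_large below 0.03 m/s and angular speed of each of flask_small, flask_medium, flask_large below 0.5 rad/s and horizontal distance between flask_medium and cork_medium below 0.012 m and z of flask_medium in the frame of cork_medium between 0.0132 and 0.0252 m and horizontal distance between flask_large and cork_large below 0.012 m and z of flask_large in the frame of cork_large between 0.0083 and 0.0203 m and distance of each of flat_flask, conical_flask from where it was at the start of the episode below 0.025 m and angle between each of flat_flask, conical_flask's own z axis and vertical below 0.1 rad); the robot touches nothing.
It fails at once if the small round-bottom flask is dropped or knocked away: it moves faster than 0.5 m/s with no finger on it (a free fall of more than about 12 mm) (contact force between the fingers and flask_small below 0.01 N and linear speed of flask_small above 0.5 m/s).
It fails at once if the medium round-bottom flask is dropped or knocked away: it moves faster than 0.5 m/s with no finger on it (a free fall of more than about 12 mm) (contact force between the fingers and flask_medium below 0.01 N and linear speed of flask_medium above 0.5 m/s).
It fails at once if the large round-bottom flask is dropped or knocked away: it moves faster than 0.5 m/s with no finger on it (a free fall of more than about 12 mm) (contact force between the fingers and flask_large below 0.01 N and linear speed of flask_large above 0.5 m/s).
It fails at once if the flat-bottomed flask is moved more than 25 mm or tipped more than 0.35 rad (distance of flat_flask from where it was at the start of the episode above 0.025 m or angle between flat_flask's own z axis and vertical above 0.35 rad).
It fails at once if the conical flask is moved more than 25 mm or tipped more than 0.35 rad (distance of conical_flask from where it was at the start of the episode above 0.025 m or angle between conical_flask's own z axis and vertical above 0.35 rad).
It also fails if it takes over 93 s, if anything falls off the work surface, if the arm or the gripper's body presses on something with over 40 N, if the wrist force passes 120 N, or if a joint passes its speed limit or range.

## Working session

There is one attempt and no reset: what is moved stays moved. The work goes in short steps, Python scripts to look and compute and a tool call to move; the robot and the scene stay as the last step left them, time stands still between calls to the robot, and variables do not carry over. Pictures are saved under pics/ and viewed, at most 14 in all, crops included, and the job is handed in when it is done.

Besides the shell and the picture viewer there is one more tool, called after "Emit:" by a JSON object that holds its "op" and its "data", one argument or row to a line. send_rows: Moves the arm, as the interface text tells. Its arguments: {"type":"object","properties":{"plan":{"type":"array","items":{"type":"array","items":{"type":"array","items":{"type":"number"}}}},"fingers":{"type":"number"}},"required":["plan"]}

```bash
mkdir -p pics; python3 - <<'E'
from plant import ctrl
import cv2,numpy as np
for n in("scene","top"):
    s=ctrl.snapshot(n); cv2.imwrite(f"pics/{n}0.png",cv2.resize(s["img"][:,:,::-1],(800,600),interpolation=cv2.INTER_CUBIC))
    np.savez(f"{n}0.npz",**s)
    print(n,s["K"].round(1).tolist(),s["pose"].round(3).tolist())
print(ctrl.get_obs())
E
```

```text
scene [[383.0, 0.0, 257.3], [0.0, 383.0, 202.6], [0.0, 0.0, 1.0]] [[-0.886, 0.39, -0.25, 0.79], [0.463, 0.754, -0.465, 0.513], [0.007, -0.528, -0.849, 1.045], [0.0, 0.0, 0.0, 1.0]]
top [[424.5, 0.0, 256.0], [0.0, 424.5, 196.9], [0.0, 0.0, 1.0]] [[-0.018, -0.997, 0.078, 0.407], [-1.0, 0.019, 0.011, -0.035], [-0.012, -0.078, -0.997, 1.082], [0.0, 0.0, 0.0, 1.0]]
{'clock': 0.1, 'joint_pos': array([-4.97298715e+01,  2.05873873e+01,  6.39955987e-01, -1.89568704e-02,
       -7.01366332e+01, -1.65063418e+01]), 'qvel': array([ 0.01562918, -0.14453615,  0.14736237, -0.05635394,  0.04885343,
        0.00109634]), 'tau': array([-8.44107090e-04, -5.84161949e+01,  2.93752295e+01,  7.01558232e+00,
        1.01333534e-02, -5.06027800e-05]), 'tool_pos': array([ 0.27180227, -0.61737912,  0.225719  ]), 'orientation': array([ 1.79914336e+02, -6.79959092e-03, -1.56242662e+02]), 'force': array([ 0.12720346, -0.66182244,  0.49620693]), 'moment': array([ 0.02756974, -0.01030309, -0.00476715]), 'gripper_force': 0.0, 'opening': 0.08735730031683016}
```

View pics/top0.png

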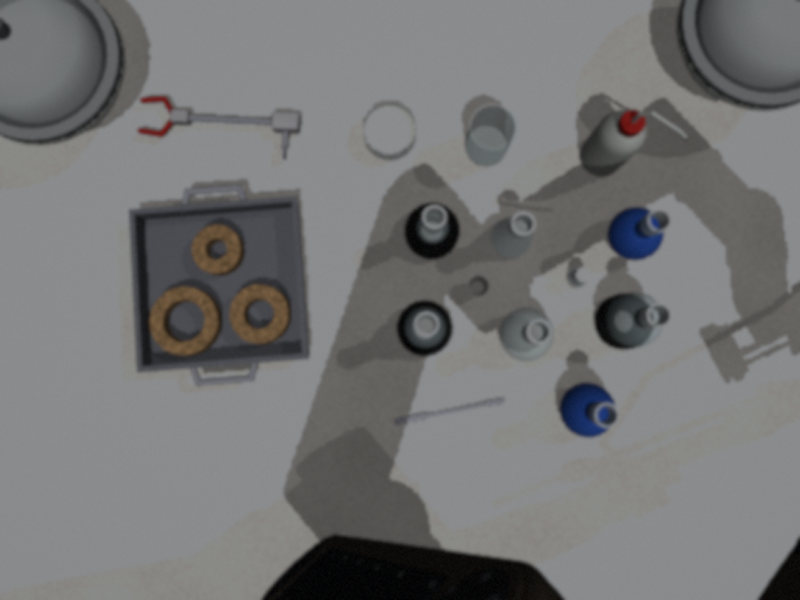

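View pics/scene0.png

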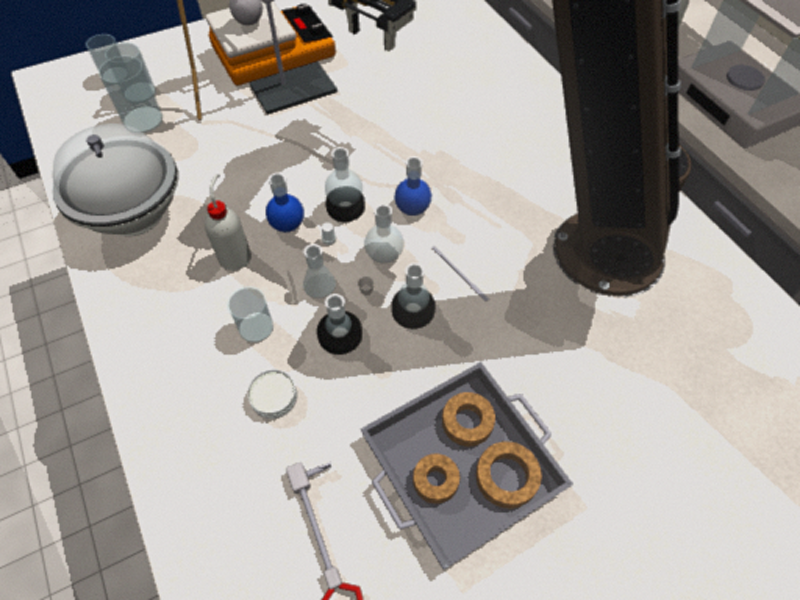

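The top view (800x600) shows ringed flasks at about (432,230), (425,327) and (628,320). The conical flask is at (515,235), the flat flask at (527,333), blue look-alikes at (637,232) and (588,410), and the corks in the tray at left. The scene view shows the same, with rims at about (336,300), (414,272) and (340,157). I'll crop for accurate rims and measure the corks by colour.

```bash
cat > h.py <<'E'
import numpy as np,cv2
def ray(s,u,v):
    K,P=s["K"],s["pose"]; d=P[:3,:3]@np.linalg.solve(K,[u,v,1.]); return P[:3,3],d/np.linalg.norm(d)
def onz(s,u,v,z):
    o,d=ray(s,u,v); return o+d*(z-o[2])/d[2]
def tri(r1,r2):
    (o1,d1),(o2,d2)=r1,r2
    t=np.linalg.lstsq(np.c_[d1,-d2],o2-o1,rcond=None)[0]; a,b=o1+t[0]*d1,o2+t[1]*d2
    return (a+b)/2,np.linalg.norm(a-b)
E
python3 - <<'E'
from h import *
T=dict(np.load("top0.npz"));S=dict(np.load("scene0.npz"))
for n,s in(("top",T),("scene",S)):
    hsv=cv2.cvtColor(s["img"],cv2.COLOR_RGB2HSV)
    m=cv2.inRange(hsv,(8,80,50),(22,255,255)); m=cv2.morphologyEx(m,cv2.MORPH_CLOSE,np.ones((3,3)))
    for c in cv2.findContours(m,cv2.RETR_EXTERNAL,cv2.CHAIN_APPROX_NONE)[0]:
        if cv2.contourArea(c)<300: continue
        (x,y),(a,b),_=cv2.fitEllipse(c); p=onz(s,x,y,.03); print(n,"cork",round(x,1),round(y,1),round(a,1),round(b,1),p.round(4))
    # inner bores via child contours
    cs,h=cv2.findContours(m,cv2.RETR_CCOMP,cv2.CHAIN_APPROX_NONE)
    for c,hh in zip(cs,h[0]):
        if hh[3]>=0 and cv2.contourArea(c)>60:
            (x,y),ax,_=cv2.fitEllipse(c); print("  bore",round(x,1),round(y,1),np.round(ax,1),onz(s,x,y,.034).round(4))
# black blobs (rings)
t=T["img"].max(2); m=(t<40).astype(np.uint8); m[330:]=0
n,l,st,ce=cv2.connectedComponentsWithStats(m)
for i in range(1,n):
    if st[i,4]>150: print("blk",st[i],ce[i].round(1))
def crop(s,x,y,w,h,k): return cv2.resize(s["img"][y:y+h,x:x+w,::-1],None,fx=k,fy=k,interpolation=cv2.INTER_CUBIC)
cv2.imwrite("pics/tc.png",crop(T,250,120,190,130,4))
cv2.imwrite("pics/sc.png",crop(S,150,85,150,150,4))
E
```

```text
top cork 117.7 205.2 43.3 44.7 [0.475  0.3213 0.03  ]
top cork 165.9 200.5 37.2 37.4 [0.4845 0.201  0.03  ]
top cork 138.8 159.3 30.6 31.8 [0.5895 0.2691 0.03  ]
  bore 118.1 205.0 [25.1 27.2] [0.4752 0.3191 0.034 ]
  bore 166.2 200.4 [18.3 19.8] [0.4844 0.1994 0.034 ]
  bore 138.8 159.3 [11.7 13.9] [0.5887 0.268  0.034 ]
scene cork 278.7 305.7 29.0 31.0 [0.5914 0.271  0.03  ]
scene cork 325.1 303.3 40.6 42.1 [0.4777 0.3228 0.03  ]
scene cork 299.4 267.7 33.4 34.0 [0.4865 0.2032 0.03  ]
scene cork 171.1 31.0 41.8 72.4 [ 0.4183 -0.9877  0.03  ]
  bore 278.6 305.8 [10.2 13. ] [0.5926 0.2719 0.034 ]
  bore 324.8 303.4 [20.8 25.4] [0.4796 0.3232 0.034 ]
  bore 299.1 267.6 [12.8 16.6] [0.4883 0.2039 0.034 ]
blk [260 132  33  33 500] [275.  151.5]
blk [ 87 138  10  95 415] [ 91.4 185.6]
blk [381 189  20  33 302] [388.8 204.4]
blk [255 193  33  34 384] [269.4 209.5]
```

View pics/tc.png

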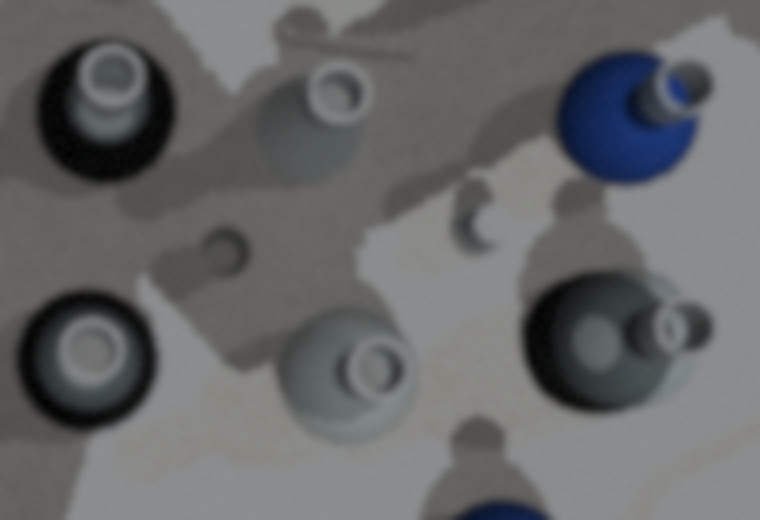

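View pics/sc.png

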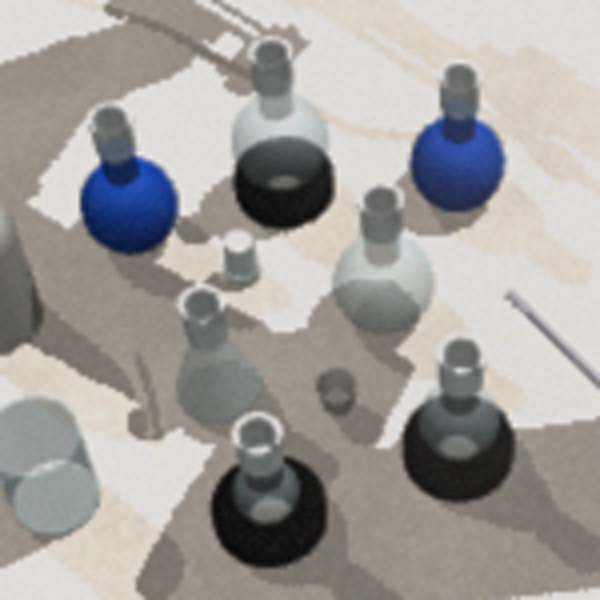

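The crops show rims at: ringed A top(112,74)/scene(259,433), ringed B top(91,350)/scene(461,353), large top(684,327)/scene(272,52), conical top(339,92)/scene(203,303), flat top(376,369)/scene(383,200). I'll triangulate these and check the heights, which will tell small from medium.

```bash
python3 - <<'E'
from h import *
T=dict(np.load("top0.npz"));S=dict(np.load("scene0.npz"))
for n,a,b,z in(("A",(112,74),(259,433),.1226),("B",(91,350),(461,353),.1395),("L",(684,327),(272,52),.166),("con",(339,92),(203,303),.118),("flat",(376,369),(383,200),.14)):
    t=(250+a[0]/4,120+a[1]/4); s=(150+b[0]/4,85+b[1]/4)
    p,g=tri(ray(T,*t),ray(S,*s)); print(n,p.round(4),"gap",round(g,4),"top@z",onz(T,*t,z)[:2].round(4),"scene@z",onz(S,*s,z)[:2].round(4))
for n,q,w in(("A",(106,110),(270,510)),("B",(88,360),(459,445)),("L",(595,341),(284,185))):
    print("ring",n,onz(T,250+q[0]/4,120+q[1]/4,.015)[:2].round(4),onz(S,150+w[0]/4,85+w[1]/4,.012)[:2].round(4))
E
```

```text
A [ 0.6142 -0.0768  0.1239] gap 0.002 top@z [ 0.6153 -0.0775] scene@z [ 0.6131 -0.0769]
B [ 0.4566 -0.0618  0.14  ] gap 0.0004 top@z [ 0.4564 -0.0617] scene@z [ 0.4565 -0.0622]
L [ 0.4613 -0.3787  0.17  ] gap 0.0001 top@z [ 0.4616 -0.3802] scene@z [ 0.4598 -0.3827]
con [ 0.6023 -0.207   0.1199] gap 0.0013 top@z [ 0.6032 -0.2077] scene@z [ 0.6014 -0.2079]
flat [ 0.4424 -0.2183  0.1427] gap 0.001 top@z [ 0.443  -0.2192] scene@z [ 0.441  -0.2202]
ring A [ 0.6156 -0.0779] [ 0.6138 -0.078 ]
ring B [ 0.4567 -0.0632] [ 0.4542 -0.0635]
ring L [ 0.4628 -0.3812] [ 0.4626 -0.3804]
```

The rows are not in the units I measure in: shifts go in shares of 60 cm and turns go in shares of 90 degrees. I convert before sending: 23.8 degrees / 90 = 0.2644.

Emit:
{"op": "send_rows", "data": {
  "plan": [
    [[0,0,0,0,0,0.0667],[0,0,0,0,0,0.1333],[0,0,0,0,0,0.2],[0,0,0,0,0,0.2644],[0,0,0,0,0,0.2644]]
  ],
  "fingers": 1
}}

```text
clock: 0.52
tool_pos: [0.2719, -0.6175, 0.226]
orientation: [180.0, -0.0, 179.7]
force: [0.7, 1.0, 0.2]
opening: 0.0875
gripper_force: 0.0
```

To row units: 27.7 cm / 60 = 0.4617, 24.2 cm / 60 = 0.4033.

Emit:
{"op": "send_rows", "data": {
  "plan": [
    [[-0.0333,0.0533,0,0,0,0],[-0.07,0.1117,0,0,0,0],[-0.1067,0.17,0,0,0,0],[-0.1433,0.2283,0,0,0,0],[-0.18,0.2867,0,0,0,0],[-0.2167,0.345,0,0,0,0],[-0.2533,0.4033,0,0,0,0],[-0.29,0.4617,0,0,0,0]]
  ]
}}

```text
clock: 1.18
tool_pos: [0.4467, -0.3389, 0.2266]
orientation: [180.0, 0.0, -179.8]
force: [1.5, -0.4, 0.3]
opening: 0.0874
gripper_force: 0.0
```

To row units: 26.35 cm / 60 = 0.4392, 24.5 cm / 60 = 0.4083.

Emit:
{"op": "send_rows", "data": {
  "plan": [
    [[-0.0367,0.0583,0,0,0,0],[-0.0733,0.1167,0,0,0,0],[-0.11,0.175,0,0,0,0],[-0.1467,0.2333,0,0,0,0],[-0.1833,0.2917,0,0,0,0],[-0.22,0.35,0,0,0,0],[-0.2567,0.4083,0,0,0,0],[-0.28,0.4392,0,0,0,0]]
  ]
}}

```text
clock: 1.85
tool_pos: [0.6158, -0.0739, 0.2263]
orientation: [180.0, 0.0, -179.7]
force: [0.3, -1.1, 0.1]
opening: 0.0874
gripper_force: 0.0
```

Emit:
{"op": "send_rows", "data": {
  "plan": [
    [[0,0,0,0,0,0],[0,0,0,0,0,0]]
  ]
}}

```text
clock: 2.02
tool_pos: [0.6147, -0.0761, 0.2257]
orientation: [-180.0, -0.1, -179.7]
force: [-0.2, -0.3, 0.2]
opening: 0.0877
gripper_force: 0.0
```

To row units: 14 cm / 60 = 0.2333, 13.3 cm / 60 = 0.2217.

Emit:
{"op": "send_rows", "data": {
  "plan": [
    [[0,0,0.0417,0,0,0],[0,0,0.0833,0,0,0],[0,0,0.125,0,0,0],[0,0,0.1667,0,0,0],[0,0,0.2,0,0,0],[0,0,0.2217,0,0,0],[0,0,0.2333,0,0,0],[0,0,0.2333,0,0,0]]
  ]
}}

```text
clock: 2.68
tool_pos: [0.6128, -0.0785, 0.0851]
orientation: [-180.0, -0.2, 180.0]
force: [-0.0, 0.4, -0.7]
opening: 0.0877
gripper_force: 0.0
```

Emit:
{"op": "send_rows", "data": {
  "plan": [
    [[0,0,0,0,0,0],[0,0,0,0,0,0],[0,0,0,0,0,0],[0,0,0,0,0,0],[0,0,0,0,0,0],[0,0,0,0,0,0],[0,0,0,0,0,0],[0,0,0,0,0,0]]
  ],
  "fingers": 0
}}

```text
clock: 3.35
tool_pos: [0.6144, -0.0774, 0.0867]
orientation: [180.0, 0.0, 180.0]
force: [0.5, 0.0, -0.3]
opening: 0.0397
gripper_force: 0.0
```

Emit:
{"op": "send_rows", "data": {
  "plan": [
    [[0,0,0,0,0,0],[0,0,0,0,0,0],[0,0,0,0,0,0],[0,0,0,0,0,0]]
  ]
}}

```text
clock: 3.68
tool_pos: [0.6144, -0.0774, 0.0866]
orientation: [180.0, 0.0, 180.0]
force: [1.2, -0.1, 0.3]
opening: 0.0337
gripper_force: 30.0
```

To row units: -10 cm / 60 = -0.1667, -9 cm / 60 = -0.15.

Emit:
{"op": "send_rows", "data": {
  "plan": [
    [[0,0,-0.0083,0,0,0],[0,0,-0.025,0,0,0],[0,0,-0.05,0,0,0],[0,0,-0.0833,0,0,0],[0,0,-0.1167,0,0,0],[0,0,-0.15,0,0,0],[0,0,-0.1667,0,0,0],[0,0,-0.1667,0,0,0]]
  ]
}}

```text
clock: 4.35
tool_pos: [0.6158, -0.0775, 0.19]
orientation: [180.0, 0.3, 180.0]
force: [0.0, 0.2, -1.4]
opening: 0.0337
gripper_force: 30.0
```

```bash
python3 - <<'E'
from plant import ctrl
import cv2
s=ctrl.snapshot("scene"); cv2.imwrite("pics/s1.png",s["img"][60:360,100:400,::-1].repeat(2,0).repeat(2,1))
E
```

```text
(no output)
```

View pics/s1.png

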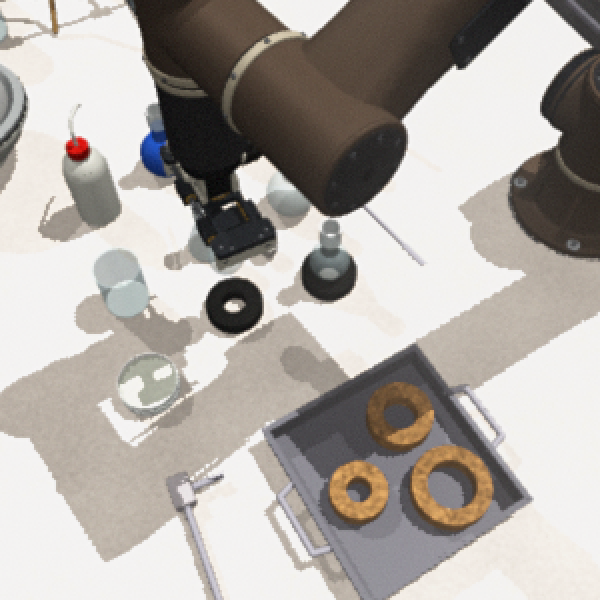

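The picture shows the small flask's ring empty at (235,305), so the flask is in the gripper. The other flasks are undisturbed.

To row units: 25.5 cm / 60 = 0.425, 22 cm / 60 = 0.3667.

Emit:
{"op": "send_rows", "data": {
  "plan": [
    [[0.0017,0.025,0,0,0,0],[0.005,0.075,0,0,0,0],[0.0083,0.1333,0,0,0,0],[0.0133,0.1917,0,0,0,0],[0.0167,0.25,0,0,0,0],[0.0208,0.3083,0,0,0,0],[0.025,0.3667,0,0,0,0],[0.0292,0.425,0,0,0,0]]
  ]
}}

```text
clock: 5.07
tool_pos: [0.5958, 0.1789, 0.185]
orientation: [-179.9, -0.1, 180.0]
force: [1.5, 0.1, -1.0]
opening: 0.034
gripper_force: 30.0
```

To row units: 9.25 cm / 60 = 0.1542, 8 cm / 60 = 0.1333.

Emit:
{"op": "send_rows", "data": {
  "plan": [
    [[0.0033,0.05,0,0,0,0],[0.0067,0.1,0,0,0,0],[0.0092,0.1333,0,0,0,0],[0.0103,0.1542,0,0,0,0],[0.0103,0.1542,0,0,0,0],[0.0103,0.1542,0,0,0,0],[0.0103,0.1542,0,0,0,0],[0.0103,0.1542,0,0,0,0]]
  ]
}}

```text
clock: 5.73
tool_pos: [0.5908, 0.2688, 0.1863]
orientation: [-180.0, -0.0, 179.9]
force: [0.5, -0.5, 0.4]
opening: 0.0335
gripper_force: 30.0
```

To row units: 8.8 cm / 60 = 0.1467, 8.7 cm / 60 = 0.145.

Emit:
{"op": "send_rows", "data": {
  "plan": [
    [[0,0.0017,0.025,0,0,0],[0,0.0017,0.0583,0,0,0],[0,0.0017,0.0917,0,0,0],[0,0.0017,0.1167,0,0,0],[0,0.0017,0.1333,0,0,0],[0,0.0017,0.1417,0,0,0],[0,0.0017,0.145,0,0,0],[0,0.0017,0.1467,0,0,0]]
  ]
}}

```text
clock: 6.4
tool_pos: [0.5912, 0.2709, 0.099]
orientation: [180.0, 0.0, 179.9]
force: [0.5, 0.8, -0.6]
opening: 0.0333
gripper_force: 30.0
```

Emit:
{"op": "send_rows", "data": {
  "plan": [
    [[0,0,0,0,0,0],[0,0,0,0,0,0],[0,0,0,0,0,0],[0,0,0,0,0,0]]
  ]
}}

```text
clock: 6.73
tool_pos: [0.591, 0.2713, 0.0992]
orientation: [180.0, 0.0, 180.0]
force: [0.2, -0.2, -1.0]
opening: 0.0334
gripper_force: 30.0
```

To row units: 0.2 cm / 60 = 0.0033, 0.15 cm / 60 = 0.0025.

Emit:
{"op": "send_rows", "data": {
  "plan": [
    [[0,0,0.0017,0,0,0],[0,0,0.0025,0,0,0],[0,0,0.0033,0,0,0],[0,0,0.0033,0,0,0],[0,0,0.0033,0,0,0]]
  ]
}}

```text
clock: 7.15
tool_pos: [0.5915, 0.2714, 0.0982]
orientation: [180.0, 0.1, 180.0]
force: [-1.9, -0.4, 8.1]
opening: 0.0335
gripper_force: 30.0
```

To row units: 0.1 cm / 60 = 0.0017, 0.05 cm / 60 = 0.0008.

Emit:
{"op": "send_rows", "data": {
  "plan": [
    [[0,0,0.0008,0,0,0],[0,0,0.0017,0,0,0],[0,0,0.0017,0,0,0],[0,0,0.0017,0,0,0]]
  ]
}}

```text
clock: 7.48
tool_pos: [0.5917, 0.2715, 0.098]
orientation: [179.9, 0.1, -180.0]
force: [-4.0, -1.2, 13.0]
opening: 0.0329
gripper_force: 30.0
```

To row units: -0.15 cm / 60 = -0.0025, -0.05 cm / 60 = -0.0008.

Emit:
{"op": "send_rows", "data": {
  "plan": [
    [[0.0017,-0.0008,-0.0017,0,0,0],[0.0017,-0.0008,-0.0025,0,0,0],[0.0017,-0.0008,-0.0025,0,0,0]]
  ]
}}

```text
clock: 7.73
tool_pos: [0.5899, 0.2707, 0.0973]
orientation: [180.0, 0.0, 180.0]
force: [-0.4, -0.0, 3.0]
opening: 0.0335
gripper_force: 30.0
```

Emit:
{"op": "send_rows", "data": {
  "plan": [
    [[0,0,0,0,0,0],[0,0,0,0,0,0],[0,0,0,0,0,0],[0,0,0,0,0,0],[0,0,0,0,0,0],[0,0,0,0,0,0],[0,0,0,0,0,0],[0,0,0,0,0,0]]
  ],
  "fingers": 1
}}

```text
clock: 8.4
tool_pos: [0.5898, 0.2706, 0.097]
orientation: [-180.0, -0.0, 180.0]
force: [-0.9, 0.2, -0.1]
opening: 0.0811
gripper_force: 0.0
```

To row units: -12.5 cm / 60 = -0.2083, -12 cm / 60 = -0.2.

Emit:
{"op": "send_rows", "data": {
  "plan": [
    [[0,0,-0.0167,0,0,0],[0,0,-0.05,0,0,0],[0,0,-0.1,0,0,0],[0,0,-0.15,0,0,0],[0,0,-0.2,0,0,0],[0,0,-0.2083,0,0,0],[0,0,-0.2083,0,0,0]]
  ]
}}

```text
clock: 8.98
tool_pos: [0.5911, 0.2714, 0.2262]
orientation: [179.8, 0.3, 180.0]
force: [-0.3, -0.4, -0.5]
opening: 0.0876
gripper_force: 0.0
```

To row units: -26.5 cm / 60 = -0.4417, -23 cm / 60 = -0.3833.

Emit:
{"op": "send_rows", "data": {
  "plan": [
    [[0.015,-0.0367,0,0,0,0],[0.0367,-0.0917,0,0,0,0],[0.06,-0.15,0,0,0,0],[0.0833,-0.2083,0,0,0,0],[0.1067,-0.2667,0,0,0,0],[0.13,-0.325,0,0,0,0],[0.1533,-0.3833,0,0,0,0],[0.1767,-0.4417,0,0,0,0]]
  ]
}}

```text
clock: 9.65
tool_pos: [0.482, 0.004, 0.2214]
orientation: [-180.0, -0.1, 180.0]
force: [0.8, -1.3, 0.2]
opening: 0.0875
gripper_force: 0.0
```

To row units: -6.78 cm / 60 = -0.113, -5.8 cm / 60 = -0.0967.

Emit:
{"op": "send_rows", "data": {
  "plan": [
    [[0.0233,-0.0567,0,0,0,0],[0.04,-0.0967,0,0,0,0],[0.0465,-0.113,0,0,0,0],[0.0465,-0.113,0,0,0,0],[0.0465,-0.113,0,0,0,0],[0.0465,-0.113,0,0,0,0]]
  ]
}}

```text
clock: 10.15
tool_pos: [0.456, -0.0616, 0.2218]
orientation: [180.0, -0.0, 180.0]
force: [0.4, -0.1, 0.0]
opening: 0.0874
gripper_force: 0.0
```

To row units: 11.9 cm / 60 = 0.1983, 11.4 cm / 60 = 0.19.

Emit:
{"op": "send_rows", "data": {
  "plan": [
    [[0,0,0.0333,0,0,0],[0,0,0.0667,0,0,0],[0,0,0.1,0,0,0],[0,0,0.1333,0,0,0],[0,0,0.1667,0,0,0],[0,0,0.19,0,0,0],[0,0,0.1983,0,0,0],[0,0,0.1983,0,0,0]]
  ]
}}

```text
clock: 10.82
tool_pos: [0.4553, -0.0615, 0.1018]
orientation: [-180.0, -0.2, -180.0]
force: [0.1, 0.3, 0.5]
opening: 0.0879
gripper_force: 0.0
```

Emit:
{"op": "send_rows", "data": {
  "plan": [
    [[0,0,0,0,0,0],[0,0,0,0,0,0],[0,0,0,0,0,0],[0,0,0,0,0,0],[0,0,0,0,0,0],[0,0,0,0,0,0],[0,0,0,0,0,0],[0,0,0,0,0,0]]
  ],
  "fingers": 0
}}

```text
clock: 11.48
tool_pos: [0.4557, -0.0622, 0.1032]
orientation: [180.0, 0.0, 180.0]
force: [-0.4, -0.5, 0.7]
opening: 0.0395
gripper_force: 0.0
```

Emit:
{"op": "send_rows", "data": {
  "plan": [
    [[0,0,0,0,0,0],[0,0,0,0,0,0],[0,0,0,0,0,0],[0,0,0,0,0,0]]
  ]
}}

```text
clock: 11.82
tool_pos: [0.4558, -0.0622, 0.1031]
orientation: [-180.0, 0.0, 180.0]
force: [-0.4, 0.4, 1.4]
opening: 0.0336
gripper_force: 30.0
```

To row units: -10 cm / 60 = -0.1667, -9 cm / 60 = -0.15.

Emit:
{"op": "send_rows", "data": {
  "plan": [
    [[0,0,-0.0083,0,0,0],[0,0,-0.025,0,0,0],[0,0,-0.05,0,0,0],[0,0,-0.0833,0,0,0],[0,0,-0.1167,0,0,0],[0,0,-0.15,0,0,0],[0,0,-0.1667,0,0,0],[0,0,-0.1667,0,0,0]]
  ]
}}

```text
clock: 12.48
tool_pos: [0.457, -0.062, 0.2053]
orientation: [180.0, 0.2, 180.0]
force: [0.8, -0.0, -0.3]
opening: 0.0338
gripper_force: 30.0
```

```bash
python3 - <<'E'
from plant import ctrl
import cv2
s=ctrl.snapshot("scene"); cv2.imwrite("pics/s2.png",s["img"][60:360,100:400,::-1].repeat(2,0).repeat(2,1))
E
```

```text
(no output)
```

View pics/s2.png

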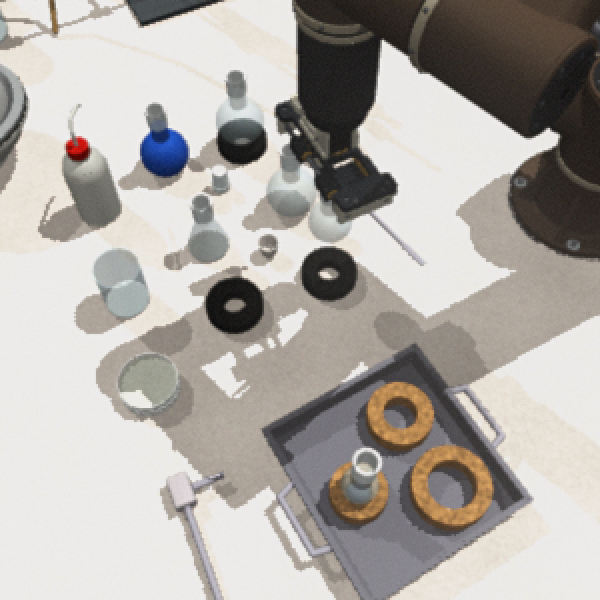

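The small flask now stands upright on the small cork at (360,490). The medium flask has been lifted from its ring at (330,270).

To row units: 24.5 cm / 60 = 0.4083, 22 cm / 60 = 0.3667.

Emit:
{"op": "send_rows", "data": {
  "plan": [
    [[-0.0033,0.025,0,0,0,0],[-0.0083,0.075,0,0,0,0],[-0.015,0.1333,0,0,0,0],[-0.0217,0.1917,0,0,0,0],[-0.0283,0.25,0,0,0,0],[-0.035,0.3083,0,0,0,0],[-0.0417,0.3667,0,0,0,0],[-0.0467,0.4083,0,0,0,0]]
  ]
}}

```text
clock: 13.2
tool_pos: [0.4833, 0.1851, 0.2013]
orientation: [-179.9, -0.1, -180.0]
force: [0.5, 0.7, -1.0]
opening: 0.0333
gripper_force: 30.0
```

To row units: 1.9 cm / 60 = 0.0317, 1.5 cm / 60 = 0.025.

Emit:
{"op": "send_rows", "data": {
  "plan": [
    [[-0.003,0.025,0,0,0,0],[-0.0037,0.0317,0,0,0,0],[-0.0037,0.0317,0,0,0,0],[-0.0037,0.0317,0,0,0,0],[-0.0037,0.0317,0,0,0,0]]
  ]
}}

```text
clock: 13.62
tool_pos: [0.4857, 0.2006, 0.2027]
orientation: [-180.0, -0.0, 179.9]
force: [-0.8, -1.3, -0.6]
opening: 0.0338
gripper_force: 30.0
```

To row units: 9.3 cm / 60 = 0.155, 9.2 cm / 60 = 0.1533.

Emit:
{"op": "send_rows", "data": {
  "plan": [
    [[0,0,0.025,0,0,0],[0,0,0.0583,0,0,0],[0,0,0.0917,0,0,0],[0,0,0.125,0,0,0],[0,0,0.1433,0,0,0],[0,0,0.15,0,0,0],[0,0,0.1533,0,0,0],[0,0,0.155,0,0,0]]
  ]
}}

```text
clock: 14.28
tool_pos: [0.4864, 0.2014, 0.1105]
orientation: [180.0, 0.0, 179.9]
force: [0.3, 0.1, -0.0]
opening: 0.0335
gripper_force: 30.0
```

Emit:
{"op": "send_rows", "data": {
  "plan": [
    [[0,0,0,0,0,0],[0,0,0,0,0,0],[0,0,0,0,0,0],[0,0,0,0,0,0]]
  ]
}}

```text
clock: 14.62
tool_pos: [0.4863, 0.202, 0.1106]
orientation: [180.0, 0.0, 180.0]
force: [0.1, -0.0, -0.1]
opening: 0.0335
gripper_force: 30.0
```

To row units: 0.3 cm / 60 = 0.005, 0.2 cm / 60 = 0.0033.

Emit:
{"op": "send_rows", "data": {
  "plan": [
    [[0,0,0.0017,0,0,0],[0,0,0.0033,0,0,0],[0,0,0.005,0,0,0],[0,0,0.005,0,0,0],[0,0,0.005,0,0,0]]
  ]
}}

```text
clock: 15.03
tool_pos: [0.487, 0.2022, 0.1093]
orientation: [180.0, 0.1, -180.0]
force: [-6.2, -1.9, 17.5]
opening: 0.0332
gripper_force: 30.0
```

To row units: 0.1 cm / 60 = 0.0017, 0.05 cm / 60 = 0.0008.

Emit:
{"op": "send_rows", "data": {
  "plan": [
    [[0,0,0.0008,0,0,0],[0,0,0.0017,0,0,0],[0,0,0.0017,0,0,0],[0,0,0.0017,0,0,0]]
  ]
}}

```text
clock: 15.37
tool_pos: [0.4873, 0.2024, 0.1092]
orientation: [179.9, 0.2, -179.9]
force: [-8.2, -2.2, 23.9]
opening: 0.0336
gripper_force: 30.0
```

To row units: -0.25 cm / 60 = -0.0042, 0.15 cm / 60 = 0.0025.

Emit:
{"op": "send_rows", "data": {
  "plan": [
    [[0,0,-0.0042,0,0,0],[0.0025,-0.0008,-0.0042,0,0,0],[0.0025,-0.0008,-0.0042,0,0,0],[0.0025,-0.0008,-0.0042,0,0,0]]
  ]
}}

```text
clock: 15.7
tool_pos: [0.4843, 0.2012, 0.1082]
orientation: [-180.0, -0.0, 180.0]
force: [-0.7, -0.0, 0.5]
opening: 0.0335
gripper_force: 30.0
```

To row units: 0.1 cm / 60 = 0.0017, 0.05 cm / 60 = 0.0008.

Emit:
{"op": "send_rows", "data": {
  "plan": [
    [[0,0,0.0008,0,0,0],[0,0,0.0017,0,0,0],[0,0,0.0017,0,0,0],[0,0,0.0017,0,0,0]]
  ]
}}

```text
clock: 16.03
tool_pos: [0.4847, 0.2013, 0.1078]
orientation: [-180.0, 0.0, 180.0]
force: [-2.4, 0.3, 5.1]
opening: 0.0337
gripper_force: 30.0
```

Emit:
{"op": "send_rows", "data": {
  "plan": [
    [[0.0008,0,0,0,0,0],[0.0008,0,0,0,0,0]]
  ]
}}

```text
clock: 16.2
tool_pos: [0.4842, 0.2014, 0.1076]
orientation: [180.0, 0.0, 180.0]
force: [-1.2, -0.0, 3.3]
opening: 0.0333
gripper_force: 30.0
```

Emit:
{"op": "send_rows", "data": {
  "plan": [
    [[0,0,0,0,0,0],[0,0,0,0,0,0],[0,0,0,0,0,0],[0,0,0,0,0,0],[0,0,0,0,0,0],[0,0,0,0,0,0],[0,0,0,0,0,0],[0,0,0,0,0,0]]
  ],
  "fingers": 1
}}

```text
clock: 16.87
tool_pos: [0.4841, 0.2013, 0.1075]
orientation: [-180.0, -0.0, 180.0]
force: [0.7, 0.8, -0.7]
opening: 0.0812
gripper_force: 0.0
```

To row units: -13 cm / 60 = -0.2167, -11.5 cm / 60 = -0.1917.

Emit:
{"op": "send_rows", "data": {
  "plan": [
    [[0,0,-0.0167,0,0,0],[0,0,-0.05,0,0,0],[0,0,-0.1,0,0,0],[0,0,-0.15,0,0,0],[0,0,-0.1917,0,0,0],[0,0,-0.2167,0,0,0],[0,0,-0.2167,0,0,0],[0,0,-0.2167,0,0,0]]
  ]
}}

```text
clock: 17.53
tool_pos: [0.4844, 0.2016, 0.2391]
orientation: [179.9, 0.1, 180.0]
force: [-0.1, -0.0, -0.3]
opening: 0.0877
gripper_force: 0.0
```

Emit:
{"op": "send_rows", "data": {
  "plan": [
    [[0.0017,-0.0333,0,0,0,0],[0.0033,-0.0917,0,0,0,0],[0.005,-0.1533,0,0,0,0],[0.0083,-0.2167,0,0,0,0],[0.0117,-0.2833,0,0,0,0],[0.0133,-0.35,0,0,0,0],[0.0167,-0.4167,0,0,0,0],[0.0183,-0.4833,0,0,0,0]]
  ]
}}

```text
clock: 18.2
tool_pos: [0.4716, -0.0905, 0.2369]
orientation: [180.0, -0.1, 180.0]
force: [1.4, 0.6, -0.7]
opening: 0.0875
gripper_force: 0.0
```

To row units: -29.23 cm / 60 = -0.4872, -27 cm / 60 = -0.45.

Emit:
{"op": "send_rows", "data": {
  "plan": [
    [[0.0017,-0.0667,0,0,0,0],[0.005,-0.1333,0,0,0,0],[0.0083,-0.2,0,0,0,0],[0.0117,-0.2667,0,0,0,0],[0.015,-0.3333,0,0,0,0],[0.0167,-0.3967,0,0,0,0],[0.0183,-0.45,0,0,0,0],[0.0195,-0.4872,0,0,0,0]]
  ]
}}

```text
clock: 18.87
tool_pos: [0.4598, -0.3835, 0.236]
orientation: [179.9, -0.1, 179.9]
force: [0.5, 0.2, 0.2]
opening: 0.0876
gripper_force: 0.0
```

Emit:
{"op": "send_rows", "data": {
  "plan": [
    [[0,0,0,0,0,0],[0,0,0,0,0,0],[0,0,0,0,0,0],[0,0,0,0,0,0]]
  ]
}}

```text
clock: 19.2
tool_pos: [0.4609, -0.3801, 0.2372]
orientation: [180.0, -0.0, -180.0]
force: [0.4, 1.5, -0.0]
opening: 0.0879
gripper_force: 0.0
```

```bash
python3 - <<'E'
from plant import ctrl
import cv2
s=ctrl.snapshot("scene"); cv2.imwrite("pics/s3.png",s["img"][60:360,100:400,::-1].repeat(2,0).repeat(2,1))
E
```

```text
(no output)
```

View pics/s3.png

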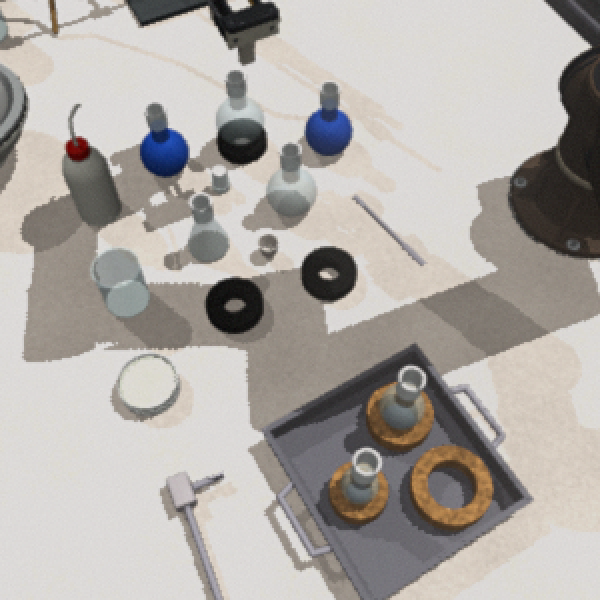

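The small and medium flasks are seated upright at (360,490) and (400,415). The large flask at (237,115) is directly under the gripper, so I'll pick it up.

To row units: 10.8 cm / 60 = 0.18, 10.4 cm / 60 = 0.1733.

Emit:
{"op": "send_rows", "data": {
  "plan": [
    [[0,0,0.0333,0,0,0],[0,0,0.0667,0,0,0],[0,0,0.1,0,0,0],[0,0,0.1333,0,0,0],[0,0,0.16,0,0,0],[0,0,0.1733,0,0,0],[0,0,0.18,0,0,0],[0,0,0.18,0,0,0]]
  ]
}}

```text
clock: 19.92
tool_pos: [0.4611, -0.3804, 0.1294]
orientation: [180.0, -0.0, -180.0]
force: [-0.1, -0.4, -0.5]
opening: 0.0877
gripper_force: 0.0
```

Emit:
{"op": "send_rows", "data": {
  "plan": [
    [[0,0,0,0,0,0],[0,0,0,0,0,0],[0,0,0,0,0,0],[0,0,0,0,0,0],[0,0,0,0,0,0],[0,0,0,0,0,0],[0,0,0,0,0,0],[0,0,0,0,0,0]]
  ],
  "fingers": 0
}}

```text
clock: 20.58
tool_pos: [0.461, -0.381, 0.1296]
orientation: [-180.0, 0.0, 180.0]
force: [-0.3, 1.0, -0.4]
opening: 0.0399
gripper_force: 0.0
```

Emit:
{"op": "send_rows", "data": {
  "plan": [
    [[0,0,0,0,0,0],[0,0,0,0,0,0],[0,0,0,0,0,0],[0,0,0,0,0,0]]
  ]
}}

```text
clock: 20.92
tool_pos: [0.4611, -0.381, 0.1296]
orientation: [-180.0, -0.0, 180.0]
force: [-0.5, -0.3, -0.6]
opening: 0.0339
gripper_force: 30.0
```

To row units: -16.5 cm / 60 = -0.275, -15 cm / 60 = -0.25.

Emit:
{"op": "send_rows", "data": {
  "plan": [
    [[0,0,-0.0083,0,0,0],[0,0,-0.025,0,0,0],[0,0,-0.0583,0,0,0],[0,0,-0.1,0,0,0],[0,0,-0.15,0,0,0],[0,0,-0.2,0,0,0],[0,0,-0.25,0,0,0],[0,0,-0.275,0,0,0]]
  ]
}}

```text
clock: 21.58
tool_pos: [0.4618, -0.3817, 0.2999]
orientation: [-179.8, 0.3, 180.0]
force: [0.9, -0.1, -0.8]
opening: 0.0331
gripper_force: 30.0
```

Emit:
{"op": "send_rows", "data": {
  "plan": [
    [[0,0,0,0,0,0],[0,0,0,0,0,0],[0,0,0,0,0,0]]
  ]
}}

```text
clock: 21.83
tool_pos: [0.4606, -0.3805, 0.2941]
orientation: [180.0, -0.0, 180.0]
force: [-0.0, -0.9, -2.1]
opening: 0.0337
gripper_force: 30.0
```

To row units: 24.5 cm / 60 = 0.4083, 21 cm / 60 = 0.35.

Emit:
{"op": "send_rows", "data": {
  "plan": [
    [[0,0.025,0,0,0,0],[-0.0017,0.0667,0,0,0,0],[-0.0017,0.1167,0,0,0,0],[-0.0033,0.175,0,0,0,0],[-0.005,0.2333,0,0,0,0],[-0.005,0.2917,0,0,0,0],[-0.0067,0.35,0,0,0,0],[-0.0083,0.4083,0,0,0,0]]
  ]
}}

```text
clock: 22.5
tool_pos: [0.4652, -0.1344, 0.2935]
orientation: [180.0, -0.1, 179.9]
force: [1.8, 1.6, -0.8]
opening: 0.0334
gripper_force: 30.0
```

To row units: 28 cm / 60 = 0.4667, 24.5 cm / 60 = 0.4083.

Emit:
{"op": "send_rows", "data": {
  "plan": [
    [[0,0.0583,0,0,0,0],[-0.0017,0.1167,0,0,0,0],[-0.0033,0.175,0,0,0,0],[-0.0033,0.2333,0,0,0,0],[-0.005,0.2917,0,0,0,0],[-0.0067,0.35,0,0,0,0],[-0.0083,0.4083,0,0,0,0],[-0.0083,0.4667,0,0,0,0]]
  ]
}}

```text
clock: 23.17
tool_pos: [0.4705, 0.1455, 0.2935]
orientation: [-179.9, -0.1, 180.0]
force: [0.7, -0.8, -1.5]
opening: 0.0334
gripper_force: 30.0
```

To row units: 17.75 cm / 60 = 0.2958, 16.5 cm / 60 = 0.275.

Emit:
{"op": "send_rows", "data": {
  "plan": [
    [[-0.0017,0.0583,0,0,0,0],[-0.0033,0.1167,0,0,0,0],[-0.005,0.175,0,0,0,0],[-0.0067,0.2333,0,0,0,0],[-0.0067,0.275,0,0,0,0],[-0.0067,0.2958,0,0,0,0],[-0.0067,0.2958,0,0,0,0],[-0.0067,0.2958,0,0,0,0]]
  ]
}}

```text
clock: 23.83
tool_pos: [0.4749, 0.3214, 0.2932]
orientation: [-179.9, -0.1, -180.0]
force: [0.0, -0.5, -0.8]
opening: 0.0333
gripper_force: 30.0
```

Emit:
{"op": "send_rows", "data": {
  "plan": [
    [[0,0,0,0,0,0],[0,0,0,0,0,0],[0,0,0,0,0,0],[0,0,0,0,0,0]]
  ]
}}

```text
clock: 24.17
tool_pos: [0.4756, 0.3207, 0.2949]
orientation: [180.0, 0.0, 179.9]
force: [0.5, -0.1, -0.8]
opening: 0.0336
gripper_force: 30.0
```

To row units: 16 cm / 60 = 0.2667, 15.3 cm / 60 = 0.255.

Emit:
{"op": "send_rows", "data": {
  "plan": [
    [[0,0,0.0333,0,0,0],[0,0,0.075,0,0,0],[0,0,0.1167,0,0,0],[0,0,0.1583,0,0,0],[0,0,0.2,0,0,0],[0,0,0.2333,0,0,0],[0,0,0.255,0,0,0],[0,0,0.2667,0,0,0]]
  ]
}}

```text
clock: 24.83
tool_pos: [0.4749, 0.3204, 0.1328]
orientation: [-179.9, -0.1, 179.9]
force: [-0.9, -0.5, -0.7]
opening: 0.0336
gripper_force: 30.0
```

To row units: 0.4 cm / 60 = 0.0067, 0.3 cm / 60 = 0.005.

Emit:
{"op": "send_rows", "data": {
  "plan": [
    [[0,0,0.0017,0,0,0],[0,0,0.0033,0,0,0],[0,0,0.005,0,0,0],[0,0,0.0067,0,0,0],[0,0,0.0067,0,0,0],[0,0,0.0067,0,0,0]]
  ]
}}

```text
clock: 25.33
tool_pos: [0.4756, 0.3218, 0.1312]
orientation: [180.0, 0.0, 180.0]
force: [-0.5, -0.4, -0.8]
opening: 0.0333
gripper_force: 30.0
```

To row units: 0.2 cm / 60 = 0.0033, 0.1 cm / 60 = 0.0017.

Emit:
{"op": "send_rows", "data": {
  "plan": [
    [[0,0,0.0017,0,0,0],[0,0,0.0033,0,0,0],[0,0,0.0033,0,0,0],[0,0,0.0033,0,0,0]]
  ]
}}

```text
clock: 25.67
tool_pos: [0.4756, 0.3217, 0.1288]
orientation: [180.0, 0.0, 180.0]
force: [0.0, 0.5, -0.2]
opening: 0.0335
gripper_force: 30.0
```

To row units: 0.15 cm / 60 = 0.0025, 0.1 cm / 60 = 0.0017.

Emit:
{"op": "send_rows", "data": {
  "plan": [
    [[0,0,0.0008,0,0,0],[0,0,0.0017,0,0,0],[0,0,0.0025,0,0,0],[0,0,0.0025,0,0,0]]
  ]
}}

```text
clock: 26.0
tool_pos: [0.4759, 0.3219, 0.1284]
orientation: [180.0, 0.1, 180.0]
force: [-3.2, -0.8, 9.9]
opening: 0.0337
gripper_force: 30.0
```

To row units: 0.1 cm / 60 = 0.0017, -0.05 cm / 60 = -0.0008.

Emit:
{"op": "send_rows", "data": {
  "plan": [
    [[0.0017,-0.0003,-0.0008,0,0,0],[0.0017,-0.0003,-0.0008,0,0,0],[0.0017,-0.0003,0,0,0,0],[0.0017,-0.0003,0,0,0,0]]
  ]
}}

```text
clock: 26.33
tool_pos: [0.4747, 0.3217, 0.1276]
orientation: [180.0, 0.0, 180.0]
force: [-2.0, 1.3, 5.6]
opening: 0.0336
gripper_force: 30.0
```

Emit:
{"op": "send_rows", "data": {
  "plan": [
    [[0,0,0,0,0,0],[0,0,0,0,0,0],[0,0,0,0,0,0],[0,0,0,0,0,0],[0,0,0,0,0,0],[0,0,0,0,0,0],[0,0,0,0,0,0],[0,0,0,0,0,0]]
  ],
  "fingers": 1
}}

```text
clock: 27.0
tool_pos: [0.4745, 0.3213, 0.127]
orientation: [-180.0, -0.0, 180.0]
force: [0.2, -0.1, 0.0]
opening: 0.0812
gripper_force: 0.0
```

To row units: -13 cm / 60 = -0.2167, -11.5 cm / 60 = -0.1917.

Emit:
{"op": "send_rows", "data": {
  "plan": [
    [[0,0,-0.0167,0,0,0],[0,0,-0.05,0,0,0],[0,0,-0.1,0,0,0],[0,0,-0.15,0,0,0],[0,0,-0.1917,0,0,0],[0,0,-0.2167,0,0,0],[0,0,-0.2167,0,0,0],[0,0,-0.2167,0,0,0]]
  ]
}}

```text
clock: 27.67
tool_pos: [0.4747, 0.3216, 0.2587]
orientation: [179.9, 0.1, 180.0]
force: [-0.3, 0.5, -1.4]
opening: 0.0881
gripper_force: 0.0
```

To row units: -27.5 cm / 60 = -0.4583, -24 cm / 60 = -0.4.

Emit:
{"op": "send_rows", "data": {
  "plan": [
    [[0,-0.05,0,0,0,0],[0,-0.1083,0,0,0,0],[0,-0.1667,0,0,0,0],[0,-0.225,0,0,0,0],[0,-0.2833,0,0,0,0],[0,-0.3417,0,0,0,0],[0,-0.4,0,0,0,0],[0,-0.4583,0,0,0,0]]
  ]
}}

```text
clock: 28.33
tool_pos: [0.4733, 0.0445, 0.2563]
orientation: [-180.0, -0.1, 180.0]
force: [0.7, 0.1, -0.1]
opening: 0.0874
gripper_force: 0.0
```

To row units: -10 cm / 60 = -0.1667, -9 cm / 60 = -0.15.

Emit:
{"op": "send_rows", "data": {
  "plan": [
    [[0,-0.05,0,0,0,0],[0,-0.1,0,0,0,0],[0,-0.15,0,0,0,0],[0,-0.1667,0,0,0,0],[0,-0.1667,0,0,0,0],[0,-0.1667,0,0,0,0]]
  ]
}}

```text
clock: 28.83
tool_pos: [0.4738, -0.054, 0.2564]
orientation: [-180.0, -0.1, 179.9]
force: [0.3, 0.7, -0.2]
opening: 0.0876
gripper_force: 0.0
```

```bash
python3 - <<'E'
from plant import ctrl
import cv2
s=ctrl.snapshot("scene"); cv2.imwrite("pics/s4.png",s["img"][60:360,100:400,::-1].repeat(2,0).repeat(2,1))
E
```

```text
(no output)
```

View pics/s4.png

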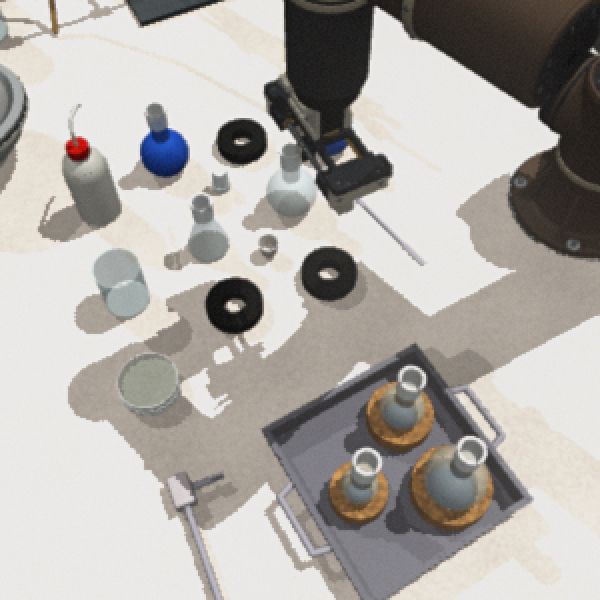

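All three flasks stand upright on their own corks, at (360,490), (400,415) and (452,485). The flat flask at (290,190) and the conical flask at (207,230) haven't moved, so I'll hand the job in.

```bash
python3 -c "
from plant import ctrl
print(ctrl.close_job())"
```

```text
the job is handed in; nothing more can be done
None
```

I handed the job in at about 29 s: in the last picture all three round-bottom flasks stand upright on their matching cork rings and the flat-bottomed and conical flasks look unmoved; the hand-in call returned no verdict.

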